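# Gauge the depth of a post socket

### The arm

A 6-joint arm with a two-finger parallel gripper is mounted at the origin on a cart in front of the work surface, level with it; the furniture and walls round the work are solid. World frame = base frame: x ahead of the robot, y to its left, z up, the work surface at z = 0. Lengths are in m, angles in rad, forces in N, time in s.
With the tool pointing down it reaches from about 0.35 to 0.975 m from the base axis. Payload 4.9 kg.
Tool frame: the origin (TCP) lies at the very end of the fingers, on their centre line; the grasp point (between the pads) lies 19 mm behind it; z points along the fingers, y is the line along which they close (so a half turn about z gives the same grasp; the last joint's range is limited). The gripper opens to 85 mm and grips with 20 to 120 N. Pads are 22 mm wide; open, the fingers measure 114 mm over their backs; the gripper's body (76 mm by 85 mm) begins 54 mm behind the grasp point. The pads swing forward as they close: fully open they stand 13 mm farther back than shut.
Start: joints at [1.019, 0.053, 1.613, -0, 1.476, -0.119], TCP at [0.262, 0.567, 0.231] pointing down, gripper open.
Joint ranges: [-3.01, 3.01], [-1.01, 2.22], [0.06, 2.58], [-1.02, 4.17], [0.09, 2.62], [-3.14, 3.14]. Speed limits (rad/s): [2.57, 2.57, 3.14, 3.14, 3.14, 3.14].

### API

Orientations are given as a rotation vector (axis times angle).
In Python, from station import get_obs, optics, ctrl gives the robot as it stands.
- The arm moves only by the shell command python3 -m pendant 'ROWS' [FORCE]. ROWS is JSON, a list of rows, each a list of 3 entries, a list of its own where there are three numbers: the shift along the tool's x, y, z in mm, then the turn, a rotation vector about the tool's x, y, z in rad, then the opening, from 0 (shut) to 1 (fully open). A call has 1 to 12 rows; each row shifts and turns the commanded pose from where the row before left it, along the tool's axes as they then stand; what a row does not reach is not made up. A row lasts 1/12 s, in which the tool goes at most 41.7 mm and 7.16 degrees, less where a joint would pass 70% of its speed; a pose out of reach is approached as far as the arm can. A call is refused whole if a number of a shift passes 41.7 or a number of a turn 0.125, either way. A call with a gripper value outside its range is refused whole. The fingers move at their own pace and stop on an object; FORCE is the grip in N (left out, the last holds). Time passes only in rows, so rows that do not move let the fingers close. It gives the time, the measured TCP pose, the force, the opening and the grip force at its end, in the units of the state.
- get_obs(): the state, without advancing time (a new reading comes with each control period).
- optics.get_image(name): name is "scene" or "side" or "wrist"; returns the picture (480x640x3 uint8, red, green, blue); there is no depth.
- optics.camera_model(name): a dict with "fx", "fy", "cx", "cy" (pixels), "distortion" ([k1, k2, p1, p2, k3] as OpenCV has them; the pictures are not rectified), "cam_to_world" (4x4, takes a point from camera to world coordinates). Camera axes: x right, y up, looking along -z (the intrinsics and any distortion apply to the point x, -y, -z); pixel columns grow to the right and rows downward; lengths in m; the calibration is good to about 2 mm. A picture is of the moment at which its call begins: read the wrist's pose just before it. camera_model takes no time and is no camera call; for the wrist camera it gives the pose at the moment of the call.
- ctrl.finish_job(): hands the job in; it is judged then, once.
The state is a dict: "t": time; "q": joint angles; "dq": joint speeds; "effort": joint torques, N m; "tool_pos": TCP position; "tool_rot": TCP orientation; "contact_force": force on the tool from outside, world axes, zero at the start; "wrist_torque": the same for the moment, N m; "opening": finger opening in m; "grip_force": force on a finger pad.
Only numpy, scipy, OpenCV 4.12 (cv2) and the standard library are available. Lean on these libraries where they do the work, as an engineer would, in place of code of your own. Each camera call takes 0.05 s, during which the arm holds its last target. There are 200 camera calls.

### The job

Check how deep the red-ringed socket in the wooden base is drilled: take the dial depth gauge off its stand by the black grip and first check its zero, pressing its foot flat and gently on the black setting plate for a moment so that the rod is pushed in flush. Then put the rod into the red-ringed hole and press the foot flat on the wood with a light push of about 10 N, the rod on the hole's bottom. Finish while still holding the gauge upright and pressed there (do not let go), without shoving the wooden base or disturbing the other things.

Things in the scene. Friction and masses are not known exactly. Their poses are not given: they have to be found in the camera images.
- depth_gauge: Dial depth gauge, 0.16 kg, upright on its stand, rod hanging in the stand's hole. Origin: centre of its foot's underside. Steel foot 24 (x) x 72 (y) x 10 mm; dial 54 mm across, 24 thick, centre 50 mm up, white face to -x; on top a black flat-sided grip 22 (x) x 34 (y) mm, 76 to 122 mm up: pinch it across x about 102 mm up. A push over 20 N spoils the reading, over 45 N damages it
- gauge_rod (a joint): Travel of the gauge's sprung rod, m: 0 = fully out, tip 30 mm below the foot; 0.030 = pushed in, tip flush with the foot (zero depth, red needle at the right-hand end of the scale). Spring 2.2 N at 0, rising evenly to 3.4 N at 0.030: more than the gauge weighs, so it lifts the foot if nobody presses
- rod_tip (a point): Lower end of the gauge's rod, on the gauge's z axis. The rod is round, 5 mm in diameter with a ball end, and moves with joint gauge_rod
- gauge_stand: Dark wooden stand for the gauge, 64 (x) x 110 (y) x 44 mm, fixed; origin at the centre of its underside. In its top a 13 mm hole, 38 mm deep, on the z axis, and two low ribs 4 mm high that stand beside the ends of the gauge's foot
- setting_plate: Flat black granite setting plate, 80 (x) x 112 (y) x 18 mm, fixed; origin at the centre of its underside, top face 18 mm up
- wood_base: Pale wooden model base, 72 (x) x 156 (y) x 40 mm, 0.33 kg, loose on the table; origin at the centre of its underside, z up. In its top three blind holes of 10 mm diameter, 22 mm deep, in a row along y at y = -44, 0 and +44 mm, with pencil lines; the one at y = +44 mm has a red ring of 21 mm diameter drawn round it
- ringed_hole (a point): Centre of the mouth of the red-ringed hole, in the top face of the wooden base (40 mm above its underside); z up, the bottom is 22 mm below, so with the foot flat on the wood gauge_rod stands at 0.008
- cup: Bystander: white plastic cup, 76 mm across, 91 mm high, loose; origin at the centre of its underside
- paint_pot: Bystander: little paint pot with a white lid, 36 mm across, 38 mm high, loose; origin at the centre of its underside
- masking_tape: Bystander: roll of masking tape lying flat, about 104 mm across, 25 mm high, loose; origin at the centre of its underside
There are look-alikes about, which are no part of the job. Leave any green look-alike of the setting_plate alone.

How it is judged:
By the outcome, as a careful person would: the job done as asked, in the order asked, and still so for the second after the job is handed in, while the arm keeps its last pose, push and grip.
It also fails if it takes over 54 s, if anything falls off the work surface, if the arm or the gripper's body presses on something with over 40 N, if the wrist force passes 120 N, or if a joint passes its speed limit or range.

## Working session

There is one attempt and no reset: what is moved stays moved. The work goes in short steps, Python scripts to look and compute and a shell command to move; the robot and the scene stay as the last step left them, time stands still between calls to the robot, and variables do not carry over. Pictures are saved under pics/ and viewed, at most 13 in all, crops included, and the job is handed in when it is done.

```bash
ls; mkdir -p pics
cat > h.py <<'E'
import numpy as np, cv2
from station import get_obs, optics, ctrl
from scipy.spatial.transform import Rotation as R
def ray(m,uv):
    K=np.array([[m['fx'],0,m['cx']],[0,m['fy'],m['cy']],[0,0,1]])
    p=cv2.undistortPoints(np.array([[uv]],float),K,np.array(m['distortion'],float))[0,0]
    T=np.array(m['cam_to_world']); d=T[:3,:3]@np.array([p[0],-p[1],-1.]); return T[:3,3],d/np.linalg.norm(d)
def onz(m,uv,z):
    o,d=ray(m,uv); return o+d*(z-o[2])/d[2]
def tri(l):
    A=np.zeros((3,3));b=np.zeros(3)
    for m,uv in l:
        o,d=ray(m,uv);P=np.eye(3)-np.outer(d,d);A+=P;b+=P@o
    x=np.linalg.solve(A,b); return x,[np.linalg.norm(np.cross(x-ray(m,uv)[0],ray(m,uv)[1])) for m,uv in l]
def proj(m,X):
    T=np.linalg.inv(np.array(m['cam_to_world'])); c=T[:3,:3]@X+T[:3,3]
    K=np.array([[m['fx'],0,m['cx']],[0,m['fy'],m['cy']],[0,0,1]])
    return cv2.projectPoints(np.array([[c[0],-c[1],-c[2]]]),np.zeros(3),np.zeros(3),K,np.array(m['distortion'],float))[0][0,0]
E
python3 - <<'E'
from h import *
import json
for n in ['scene','side']:
    im=optics.get_image(n); cv2.imwrite(f'pics/{n}0.png',im[:,:,::-1]); m=optics.camera_model(n); print(n,np.round(m['cam_to_world'],3).tolist(),m['fx'])
o=get_obs(); print(o)
E
```

```text
pics
scene [[0.568, 0.504, -0.65, -0.15], [-0.823, 0.328, -0.464, -0.465], [-0.021, 0.799, 0.601, 0.735], [0.0, 0.0, 0.0, 1.0]] 457.6273569934766
side [[-0.962, 0.089, -0.259, 0.281], [-0.274, -0.357, 0.893, 1.144], [-0.013, 0.93, 0.368, 0.517], [0.0, 0.0, 0.0, 1.0]] 558.4503393111037
{'t': 0.1, 'q': array([ 1.01900160e+00,  5.33020081e-02,  1.61412066e+00,  1.84309144e-05,
        1.47602081e+00, -1.18993022e-01]), 'dq': array([-0.00160414, -0.00170836, -0.00357561,  0.00086159,  0.00150235,
        0.00045548]), 'effort': array([ 1.89909956e-04, -3.94903636e+01, -3.71361780e+01, -1.06981017e-04,
        3.90465197e-03, -8.59239123e-06]), 'tool_pos': array([0.26183382, 0.56690116, 0.23020057]), 'tool_rot': array([-6.74417560e-01, -3.06770628e+00,  2.73523724e-03]), 'contact_force': array([-0.16084983, -0.59193579, -0.30402171]), 'wrist_torque': array([ 0.01364809, -0.05059523,  0.01302631]), 'grip_force': 0.0, 'opening': 0.08543354006124436}
```

View pics/scene0.png

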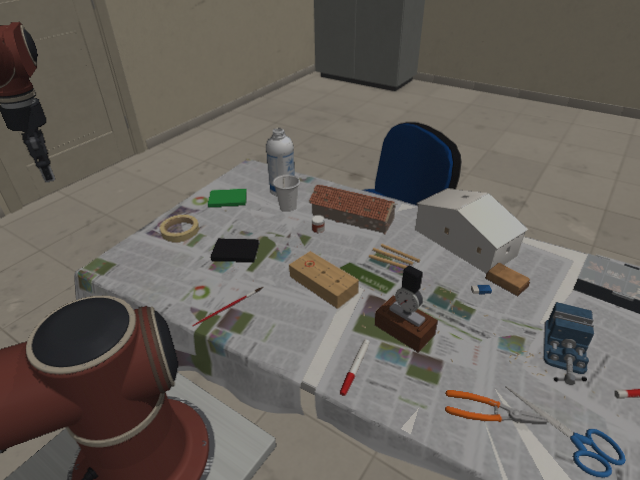

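View pics/side0.png

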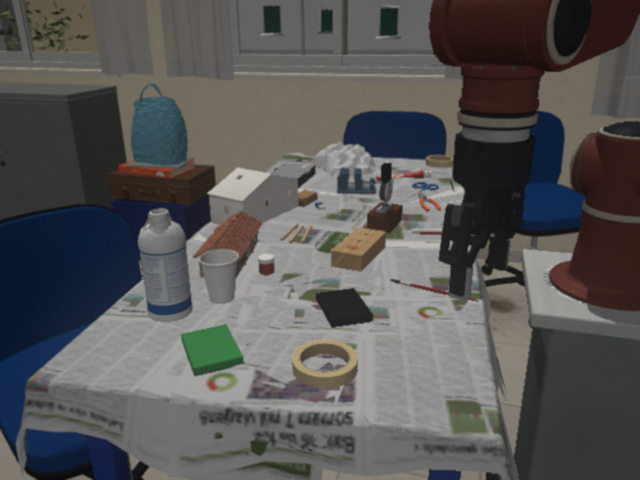

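The pictures show the gauge on its dark stand (scene 407,310; side 385,200), the pale base (scene 323,278; side 358,249), the black plate (scene 235,250; side 344,307) and the green look-alike (scene 227,198; side 211,349). The black plate fits the setting plate. I'll confirm with an enlarged crop.

Run:
```python
import cv2,numpy as np
a=cv2.imread('pics/scene0.png');b=cv2.imread('pics/side0.png')
f=lambda i,x,y,w,h,s:cv2.resize(i[y:y+h,x:x+w],None,fx=s,fy=s,interpolation=cv2.INTER_CUBIC)
# A: scene base (280..365,245..310) x4.. 
o=np.zeros((600,800,3),np.uint8)
def put(c,x,y): o[y:y+c.shape[0],x:x+c.shape[1]]=c
put(f(a,280,245,80,60,5),0,0)
put(f(a,365,255,80,60,5)[:, :400],400,0)
put(f(a,205,230,66,50,6)[:300,:396],0,300)
put(f(b,325,225,80,60,5),400,300)
cv2.imwrite('pics/crop1.png',o)
```

```text
(no output)
```

View pics/crop1.png

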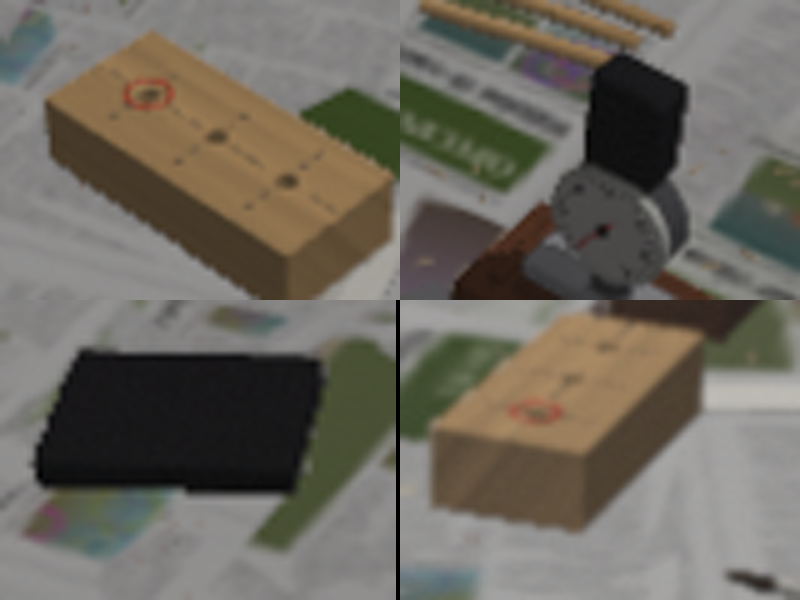

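Run:
```python
from h import *
s=optics.camera_model('scene');d=optics.camera_model('side')
for n,a,b in [('ring',(309.6,263.8),(352.2,247.4)),('mid',(323.4,272.2),(359.4,241)),('far',(337.6,281.2),(366.4,234.4)),('griptop',(413,269),(387.5,166))]:
    x,e=tri([(s,a),(d,b)]);print(n,x.round(4),np.round(e,4),'z40',onz(s,a,.04).round(4),onz(d,b,.04).round(4))
for a in [(219.2,238.3),(258.7,239.7),(255,258),(212,257.5)]:print('plate',onz(s,a,.018).round(4))
print('grip z.166',onz(s,(413,269),.166).round(4), 'cuptop',onz(s,(287,181),.091), 'pot',onz(s,(318,221),.038))
w=optics.camera_model('wrist');o=get_obs();T=np.eye(4);T[:3,:3]=R.from_rotvec(o['tool_rot']).as_matrix();T[:3,3]=o['tool_pos']
print((np.linalg.inv(T)@w['cam_to_world']).round(4),w['fx'],T.round(3))
```

```text
ring [0.518  0.0264 0.0389] [0.0001 0.0001] z40 [0.5172 0.0257 0.04  ] [0.5173 0.0292 0.04  ]
mid [ 0.5111 -0.0172  0.0381] [0.0006 0.0006] z40 [ 0.51   -0.0182  0.04  ] [ 0.5095 -0.0115  0.04  ]
far [ 0.5032 -0.061   0.0382] [0.0004 0.0004] z40 [ 0.502 -0.062  0.04 ] [ 0.5019 -0.0557  0.04  ]
griptop [ 0.488  -0.2353  0.1628] [0.0044 0.0044] z40 [ 0.6328 -0.1849  0.04  ] [ 0.5534 -0.6962  0.04  ]
plate [0.4932 0.3003 0.018 ]
plate [0.5454 0.2088 0.018 ]
plate [0.4823 0.1675 0.018 ]
plate [0.425  0.2589 0.018 ]
grip z.166 [ 0.491  -0.2357  0.166 ] cuptop [0.73034463 0.25160274 0.091     ] pot [0.67682892 0.11033281 0.038     ]
[[-2.000e-04  9.631e-01  2.690e-01  6.800e-02]
 [ 1.000e+00  1.000e-04  4.000e-04 -1.000e-04]
 [ 4.000e-04  2.690e-01 -9.631e-01 -1.418e-01]
 [ 0.000e+00  0.000e+00  0.000e+00  1.000e+00]] 406.4713221965504 [[-0.908  0.419 -0.001  0.262]
 [ 0.419  0.908 -0.002  0.567]
 [ 0.    -0.002 -1.     0.23 ]
 [ 0.     0.     0.     1.   ]]
```

```bash
python3 -m pendant '[[[-22.6,-26.4,-6],[0,0,0],1],[[-22.6,-26.4,-6],[0,0,0],1],[[-22.6,-26.4,-6],[0,0,0],1],[[-22.6,-26.4,-6],[0,0,0],1],[[-22.6,-26.4,-6],[0,0,0],1],[[-22.6,-26.4,-6],[0,0,0],1],[[-22.6,-26.4,-6],[0,0,0],1],[[-22.6,-26.4,-6],[0,0,0],1],[[-22.6,-26.4,-6],[0,0,0],1],[[-22.6,-26.4,-6],[0,0,0],1],[[-22.6,-26.4,-6],[0,0,0],1],[[-22.6,-26.4,-4],[0,0,0],1]]' 
python3 -m pendant '[[[-22.6,-26.4,0],[0,0,0],1],[[-22.6,-26.4,0],[0,0,0],1],[[-22.6,-26.4,0],[0,0,0],1],[[-22.6,-26.4,0],[0,0,0],1],[[-22.6,-26.4,0],[0,0,0],1],[[-22.6,-26.4,0],[0,0,0],1],[[-22.6,-26.4,0],[0,0,0],1],[[-22.6,-26.4,0],[0,0,0],1],[[-22.6,-26.4,0],[0,0,0],1],[[-22.6,-26.4,0],[0,0,0],1],[[-22.6,-26.4,0],[0,0,0],1],[[-22.6,-26.4,0],[0,0,0],1]]' 
python3 -m pendant '[[[0,0,0],[0,0,0.12],1],[[0,0,0],[0,0,0.12],1],[[0,0,0],[0,0,0.12],1],[[0,0,0],[0,0,0.12],1],[[0,0,0],[0,0,0.12],1],[[0,0,0],[0,0,0.12],1],[[0,0,0],[0,0,0.12],1],[[0,0,0],[0,0,0.12],1],[[0,0,0],[0,0,0.12],1],[[0,0,0],[0,0,0.06],1],[[0,0,0],[0,0,0],1]]'
python3 - <<'E'
from h import *
print(get_obs()['q'],R.from_rotvec(get_obs()['tool_rot']).as_matrix().round(3))
m=optics.camera_model('wrist');np.save('w1.npy',m);cv2.imwrite('pics/w1.png',optics.get_image('wrist')[:,:,::-1])
E
```

```text
t: 1.1
tool_pos: [0.3754, 0.1645, 0.3016]
tool_rot: [0.674, 3.068, 0.0]
contact_force: [1.1, -0.8, -1.0]
opening: 0.0853
grip_force: 0.0
t: 2.1
tool_pos: [0.4887, -0.237, 0.3007]
tool_rot: [-0.675, -3.067, -0.001]
contact_force: [0.0, 0.0, 0.1]
opening: 0.0853
grip_force: 0.0
t: 3.02
tool_pos: [0.4885, -0.2352, 0.3007]
tool_rot: [-2.224, -2.218, 0.0]
contact_force: [0.2, -0.7, -0.3]
opening: 0.0851
grip_force: 0.0
[-5.85898453e-01 -1.77012139e-01  1.71815517e+00 -2.38812573e-05
  1.60148915e+00 -5.83031504e-01] [[ 0.003  1.    -0.001]
 [ 1.    -0.003  0.001]
 [ 0.001 -0.001 -1.   ]]
```

View pics/w1.png

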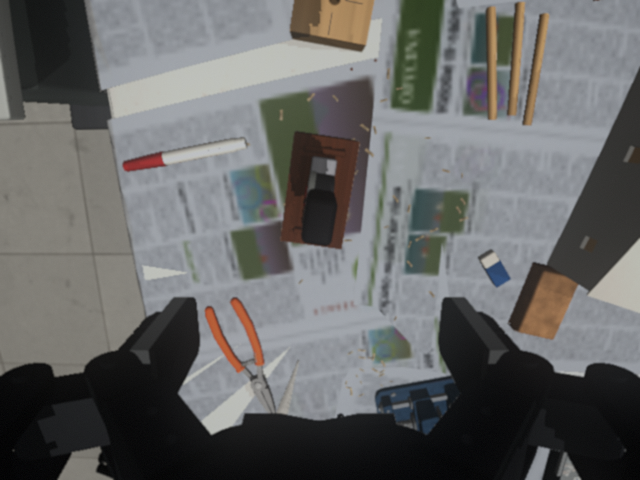

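The wrist view shows the stand's top at (283–358, 132–248), with the black grip near (319,218) and the base at the top edge. I'll enlarge the grip.

Run:
```python
import cv2
a=cv2.imread('pics/w1.png')[125:255,265:375]
cv2.imwrite('pics/crop2.png',cv2.resize(cv2.convertScaleAbs(a,alpha=1.8,beta=20),None,fx=4.6,fy=4.6,interpolation=cv2.INTER_CUBIC))
```

```text
(no output)
```

View pics/crop2.png

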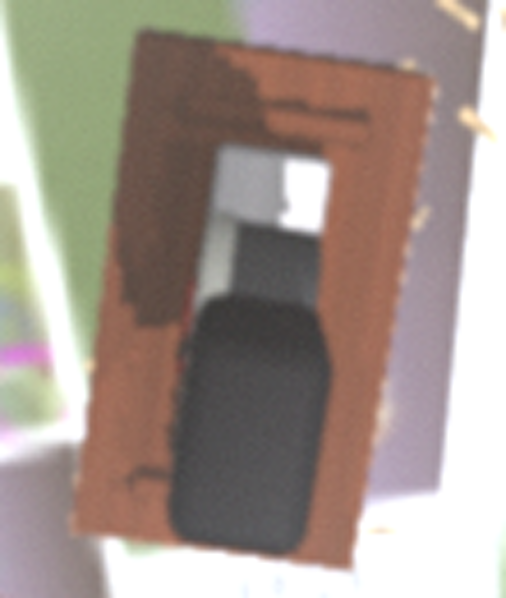

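Run:
```python
from h import *
w=np.load('w1.npy',allow_pickle=True).item();s=optics.camera_model('scene')
f=lambda u,v:(265+u/4.6,125+v/4.6)
C=[onz(w,f(*p),.044) for p in [(137,32),(435,72),(352,567),(75,532)]]
print(np.round(C,4),np.mean(C,0)); d=C[0]+C[1]-C[2]-C[3];print('yaw',np.degrees(np.arctan2(-d[0],d[1])), np.linalg.norm(d)/2)
print('grip',onz(w,f(250,457),.166),tri([(w,f(250,457)),(s,(413,271))]))
g=[onz(w,f(*p),.166) for p in [(195,362),(330,372),(302,553),(172,540)]];print(np.round(g,4));d=g[0]+g[1]-g[2]-g[3];print(np.degrees(np.arctan2(-d[0],d[1])))
```

```text
[[ 0.4657 -0.1773  0.044 ]
 [ 0.5278 -0.1857  0.044 ]
 [ 0.5117 -0.2939  0.044 ]
 [ 0.45   -0.2855  0.044 ]] [ 0.48880407 -0.23559544  0.044     ]
yaw -8.375531838608387 0.10936344295582993
grip [ 0.48889099 -0.23751425  0.166     ] (array([ 0.48864091, -0.23764296,  0.1636878 ]), [np.float64(0.0005096311489070673), np.float64(0.0005096311489072306)])
[[ 0.4807 -0.2227  0.166 ]
 [ 0.501  -0.2243  0.166 ]
 [ 0.4969 -0.2529  0.166 ]
 [ 0.4768 -0.2507  0.166 ]]
-7.993825965022886
```

```bash
python3 -m pendant '[[[-0.8,0.3,10],[0,0,0.073],1],[[0,0,20],[0,0,0.072],1],[[0,0,24],[0,0,0],1],[[0,0,24],[0,0,0],1],[[0,0,24],[0,0,0],1],[[0,0,24],[0,0,0],1],[[0,0,18],[0,0,0],1],[[0,0,14],[0,0,0],1],[[0,0,10],[0,0,0],1],[[0,0,5.5],[0,0,0],1],[[0,0,0],[0,0,0],1]]'
python3 -m pendant '[[[0,0,0],[0,0,0],0.5],[[0,0,0],[0,0,0],0.4],[[0,0,0],[0,0,0],0.3],[[0,0,0],[0,0,0],0.2],[[0,0,0],[0,0,0],0.2],[[0,0,0],[0,0,0],0.1],[[0,0,0],[0,0,0],0.1],[[0,0,0],[0,0,0],0.0],[[0,0,0],[0,0,0],0],[[0,0,0],[0,0,0],0]]' 60
python3 - <<'E'
from h import *
m=optics.camera_model('wrist');np.save('w2.npy',m);a=optics.get_image('wrist')[:,:,::-1];b=optics.get_image('side')[:,:,::-1]
cv2.imwrite('pics/w2.png',np.hstack([cv2.resize(a,(400,300)),cv2.resize(b[120:240,330:490],(400,300),interpolation=cv2.INTER_CUBIC)]))
E
```

```text
t: 3.98
tool_pos: [0.4884, -0.2357, 0.1265]
tool_rot: [-2.376, -2.052, 0.001]
contact_force: [-0.2, 0.4, 0.3]
opening: 0.0855
grip_force: 0.0
t: 4.82
tool_pos: [0.4893, -0.2364, 0.1286]
tool_rot: [2.378, 2.052, 0.0]
contact_force: [-1.0, -0.5, 5.5]
opening: 0.0211
grip_force: 59.5
```

View pics/w2.png

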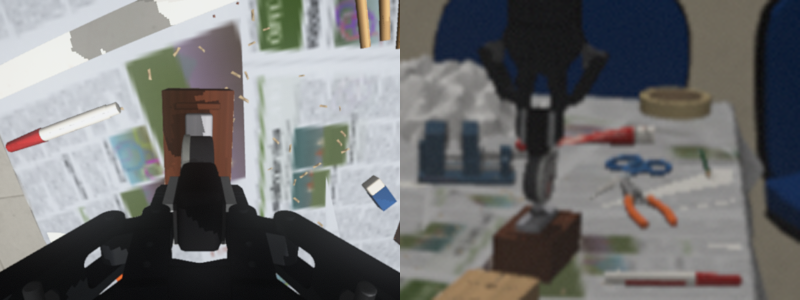

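The grip is closed on the gauge (21 mm opening, 60 N). Next I lift straight up.

```bash
python3 -m pendant '[[[0,0,-8],[0,0,0],0],[[0,0,-8],[0,0,0],0],[[0,0,-10],[0,0,0],0],[[0,0,-12],[0,0,0],0],[[0,0,-15],[0,0,0],0],[[0,0,-15],[0,0,0],0],[[0,0,-15],[0,0,0],0],[[0,0,-10],[0,0,0],0],[[0,0,0],[0,0,0],0],[[0,0,0],[0,0,0],0]]'
python3 - <<'E'
from h import *
s=optics.camera_model('scene');d=optics.camera_model('side')
for n,a,b in [('pc',(236,248.2),(344,307))]:
    x,e=tri([(s,a),(d,b)]);print(n,x.round(4),np.round(e,4))
for p in [(317,293),(352,289),(372,320),(336,326)]:print(onz(d,p,.018).round(4))
o=np.zeros((600,800,3),np.uint8)
A=optics.get_image('scene')[:,:,::-1];B=optics.get_image('side')[:,:,::-1]
cv2.imwrite('pics/s3.png',A);cv2.imwrite('pics/d3.png',B)
Xt=get_obs()['tool_pos'];X=Xt-[0,0,.0846]
u=proj(s,X).round().astype(int);v=proj(d,X).round().astype(int);print(X,u,v)
c=lambda i,p:cv2.resize(i[p[1]-60:p[1]+40,p[0]-33:p[0]+33],(396,600),interpolation=cv2.INTER_CUBIC)
o[:,:396]=c(A,u);o[:,400:796]=c(B,v);cv2.imwrite('pics/crop3.png',o)
E
```

```text
t: 5.75
tool_pos: [0.4894, -0.2363, 0.2217]
tool_rot: [2.377, 2.051, 0.001]
contact_force: [-0.4, 0.8, -2.6]
opening: 0.0213
grip_force: 58.8
pc [0.489  0.2407 0.0099] [0.0031 0.0031]
[0.5457 0.2174 0.018 ]
[0.4838 0.184  0.018 ]
[0.4245 0.292  0.018 ]
[0.4807 0.3278 0.018 ]
[ 0.48858488 -0.23578202  0.13513921] [411 282] [386 175]
```

View pics/crop3.png

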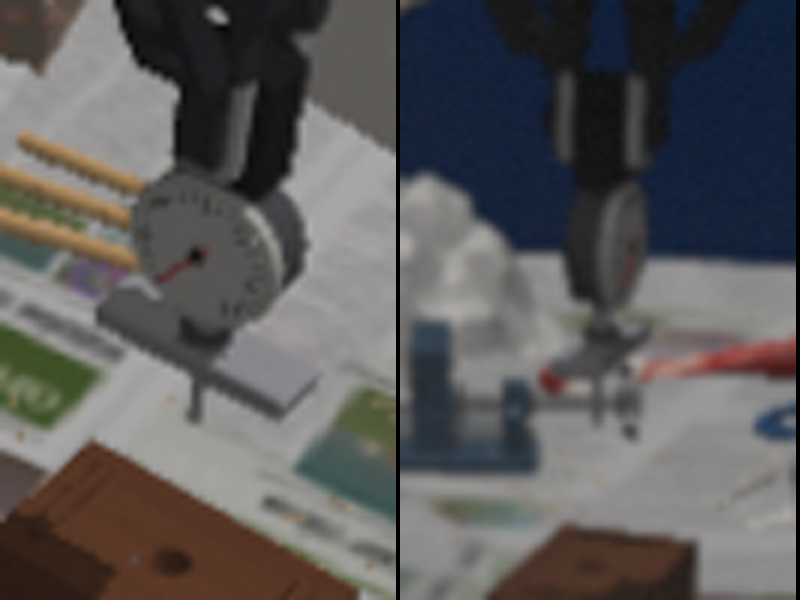

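The gauge hangs free and upright. The rod tip is at scene (410.5,290.8) and side (385.8,184.7).

Run:
```python
from h import *
s=optics.camera_model('scene');d=optics.camera_model('side')
x,e=tri([(s,(410.5,290.8)),(d,(385.8,184.7))]);print(x,e,x-get_obs()['tool_pos'])
# black plate blob centroid in both
for n,m in (('s3',s),('d3',d)):
    im=cv2.imread(f'pics/{n}.png');k=(im.max(2)<45).astype(np.uint8)
    N,l,st,c=cv2.connectedComponentsWithStats(k)
    for i in range(1,N):
        if 400<st[i,4]<4000: print(n,st[i],c[i].round(1),onz(m,c[i],.014).round(4))
```

```text
[ 0.48885266 -0.23727547  0.11052783] [np.float64(0.0013129829131933307), np.float64(0.001312982913193409)] [ 0.00026778 -0.00149344 -0.10921138]
s3 [  0  74  77  27 916] [34.7 88.4] [0.8892 1.8988 0.014 ]
s3 [  79   87  274   45 2837] [203.9 110.8] [1.1191 0.9947 0.014 ]
s3 [ 444   87   38   42 1168] [462.3 107.4] [1.7162 0.0925 0.014 ]
s3 [ 395  147   66  109 3136] [425.1 197.9] [ 0.9757 -0.0677  0.014 ]
s3 [211 239  48  23 953] [234.6 250. ] [0.482  0.2361 0.014 ]
s3 [574 279  66  34 673] [606.4 295.4] [ 0.8122 -0.5656  0.014 ]
s3 [  32  298   91   69 1668] [ 62.  335.7] [0.0718 0.341  0.014 ]
s3 [375 312  45  39 558] [396.3 331.2] [ 0.4637 -0.2291  0.014 ]
s3 [  53  392   93   56 3883] [ 98.8 419.9] [-0.0016  0.1089  0.014 ]
d3 [ 375    0  165   60 2784] [454.9  20.1] [ 2.20490e+00 -3.87116e+01  1.40000e-02]
d3 [364   8  20  28 427] [373.8  21.4] [ 7.5507e+00 -3.9104e+01  1.4000e-02]
d3 [ 363   70   52   95 2137] [388.1 104.9] [ 0.79  -2.226  0.014]
d3 [ 573  157   67   91 1973] [615.2 197.9] [-0.119  -0.5732  0.014 ]
d3 [477 160  84  77 672] [516.6 218.6] [ 0.1563 -0.3262  0.014 ]
d3 [ 535  166   62   61 2933] [565.5 196.2] [ 0.0124 -0.5599  0.014 ]
d3 [ 179  168   35   71 1327] [197.4 201.8] [ 1.0425 -0.2597  0.014 ]
d3 [ 317  289   56   38 1429] [343.6 307.5] [0.4846 0.2535 0.014 ]
d3 [ 515  328   32  152 2130] [530.8 406.9] [0.1751 0.4598 0.014 ]
d3 [115 448  33  32 519] [128.6 467.4] [0.6451 0.7003 0.014 ]
d3 [ 25 459  70  21 694] [ 63.1 472. ] [0.7164 0.7256 0.014 ]
```

```bash
python3 -m pendant '[[[15,-2.3,0],[0,0,0],0],[[30,-4.7,0],[0,0,0],0],[[35,-5.5,0],[0,0,0],0],[[35,-5.5,0],[0,0,0],0],[[35,-5.5,0],[0,0,0],0],[[35,-5.5,0],[0,0,0],0],[[35,-5.5,0],[0,0,0],0],[[35,-5.5,0],[0,0,0],0],[[35,-5.5,0],[0,0,0],0],[[35,-5.5,0],[0,0,0],0],[[35,-5.5,0],[0,0,0],0],[[35,-5.5,0],[0,0,0],0]]'
python3 -m pendant '[[[35,-5.5,0],[0,0,0],0],[[25,-3.9,0],[0,0,0],0],[[15,-2.3,0],[0,0,0],0],[[0,0,0],[0,0,0],0],[[0,0,0],[0,0,0],0]]'
python3 - <<'E'
from h import *
np.save('w4.npy',optics.camera_model('wrist'));a=optics.get_image('wrist')[:,:,::-1]
A=optics.get_image('scene')[:,:,::-1];B=optics.get_image('side')[:,:,::-1]
s=optics.camera_model('scene');d=optics.camera_model('side')
X=get_obs()['tool_pos']-[0,0,.13];u=proj(s,X).round().astype(int);v=proj(d,X).round().astype(int);print(u,v)
c=lambda i,p:cv2.resize(i[p[1]-50:p[1]+50,p[0]-67:p[0]+66],(399,300),interpolation=cv2.INTER_CUBIC)
o=np.zeros((600,800,3),np.uint8);o[:300,:399]=c(A,u);o[300:,:399]=c(B,v);o[:300,400:]=cv2.resize(a,(400,300))
cv2.imwrite('pics/crop4.png',o)
E
```

```text
t: 6.85
tool_pos: [0.4841, 0.166, 0.2197]
tool_rot: [-2.377, -2.052, 0.002]
contact_force: [0.5, -0.1, -2.0]
opening: 0.0216
grip_force: 58.7
t: 7.27
tool_pos: [0.4838, 0.2403, 0.2196]
tool_rot: [-2.376, -2.054, 0.004]
contact_force: [-0.5, 0.1, -1.7]
opening: 0.0212
grip_force: 58.8
[231 225] [346 267]
```

View pics/crop4.png

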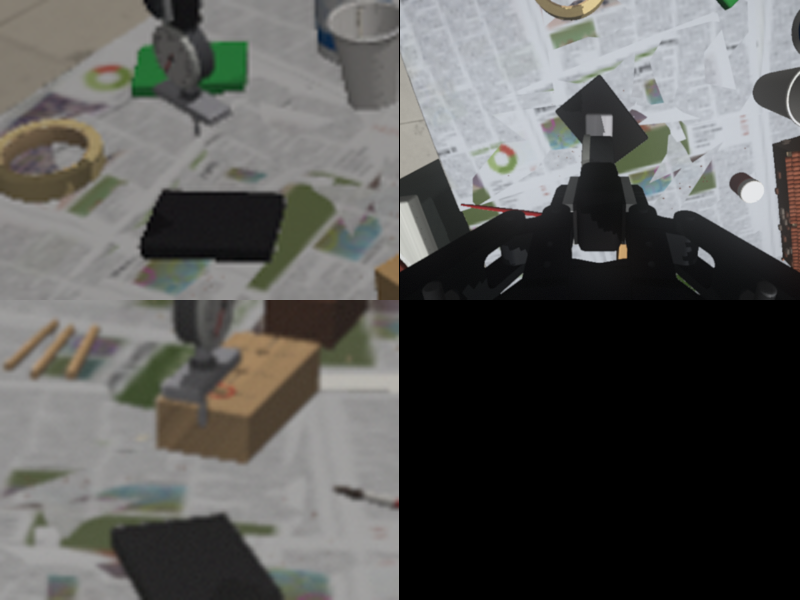

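The wrist view shows the gauge over the black plate, with plate corners at (250,176), (320,120) and (397,221). The green plate is well clear.

Run:
```python
from h import *
w=np.load('w4.npy',allow_pickle=True).item()
P=[onz(w,p,.018) for p in [(250,176),(320,120),(397,221)]];print(np.round(P,4),(P[0]+P[2])/2,np.linalg.norm(P[1]-P[0]),np.linalg.norm(P[1]-P[2]))
```

```text
[[0.4293 0.271  0.018 ]
 [0.4945 0.3077 0.018 ]
 [0.5487 0.214  0.018 ]] [0.48897078 0.2424947  0.018     ] 0.07483168695076145 0.10828984546730516
```

```bash
python3 -m pendant '[[[2,5,12],[0,0,0],0],[[0,0,18],[0,0,0],0],[[0,0,18],[0,0,0],0],[[0,0,15],[0,0,0],0],[[0,0,12],[0,0,0],0],[[0,0,8],[0,0,0],0],[[0,0,8],[0,0,0],0],[[0,0,8],[0,0,0],0],[[0,0,6],[0,0,0],0],[[0,0,4],[0,0,0],0],[[0,0,2],[0,0,0],0],[[0,0,0],[0,0,0],0]]'
python3 -m pendant '[[[0,0,2],[0,0,0],0],[[0,0,1],[0,0,0],0],[[0,0,1],[0,0,0],0],[[0,0,0],[0,0,0],0],[[0,0,0],[0,0,0],0]]'
```

```text
t: 8.42
tool_pos: [0.4906, 0.2408, 0.11]
tool_rot: [2.378, 2.052, 0.001]
contact_force: [-1.4, -2.1, 0.9]
opening: 0.0214
grip_force: 59.2
t: 8.83
tool_pos: [0.4907, 0.241, 0.1062]
tool_rot: [2.378, 2.052, 0.002]
contact_force: [0.2, -1.7, 1.6]
opening: 0.0213
grip_force: 59.3
```

```bash
python3 -m pendant '[[[0,0,1],[0,0,0],0],[[0,0,1],[0,0,0],0],[[0,0,0],[0,0,0],0],[[0,0,0],[0,0,0],0]]'; python3 -m pendant '[[[0,0,1],[0,0,0],0],[[0,0,1],[0,0,0],0],[[0,0,0],[0,0,0],0],[[0,0,0],[0,0,0],0]]'
```

```text
t: 9.17
tool_pos: [0.4906, 0.241, 0.1039]
tool_rot: [2.378, 2.052, 0.001]
contact_force: [0.6, -0.2, 1.2]
opening: 0.0214
grip_force: 59.4
t: 9.5
tool_pos: [0.4906, 0.241, 0.1025]
tool_rot: [2.378, 2.052, 0.001]
contact_force: [0.2, -1.0, 6.4]
opening: 0.0212
grip_force: 59.7
```

```bash
python3 -m pendant '[[[0,0,0.6],[0,0,0],0],[[0,0,0],[0,0,0],0],[[0,0,0],[0,0,0],0],[[0,0,0],[0,0,0],0],[[0,0,0],[0,0,0],0],[[0,0,0],[0,0,0],0],[[0,0,0],[0,0,0],0],[[0,0,0],[0,0,0],0],[[0,0,0],[0,0,0],0],[[0,0,0],[0,0,0],0],[[0,0,0],[0,0,0],0],[[0,0,0],[0,0,0],0]]'
python3 - <<'E'
from h import *
A=optics.get_image('scene')[:,:,::-1];B=optics.get_image('side')[:,:,::-1]
s=optics.camera_model('scene');d=optics.camera_model('side')
X=get_obs()['tool_pos']-[0,0,.05];u=proj(s,X).round().astype(int);v=proj(d,X).round().astype(int)
c=lambda i,p:cv2.resize(i[p[1]-50:p[1]+50,p[0]-66:p[0]+66],(396,300),interpolation=cv2.INTER_CUBIC)
cv2.imwrite('pics/crop5.png',np.hstack([c(A,u),c(B,v)]))
E
```

```text
t: 10.5
tool_pos: [0.4907, 0.241, 0.1026]
tool_rot: [2.378, 2.052, 0.001]
contact_force: [-0.8, -0.5, 8.0]
opening: 0.0215
grip_force: 60.2
```

View pics/crop5.png

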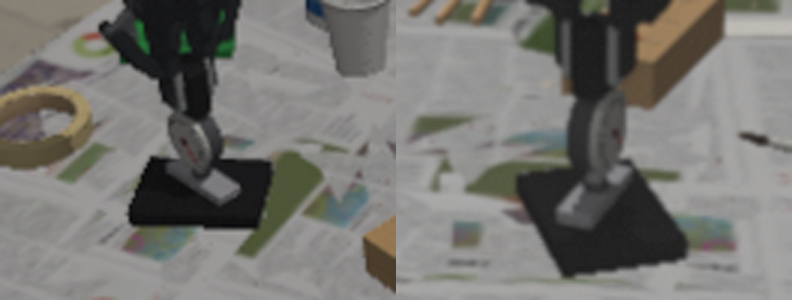

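The foot is flat on the black plate with about 8 N read, so the zero is checked. Next I lift and go above the ringed hole.

```bash
python3 -m pendant '[[[0,0,-4],[0,0,0],0],[[0,0,-10],[0,0,0],0],[[0,0,-20],[0,0,0],0],[[0,0,-20],[0,0,0],0],[[0,0,-20],[0,0,0],0],[[0,0,-18],[0,0,0],0],[[-12,3.3,0],[0,0,0],0],[[-25,7,0],[0,0,0],0],[[-30,8.3,0],[0,0,0],0],[[-30,8.3,0],[0,0,0],0],[[-30,8.3,0],[0,0,0],0],[[-30,8.3,0],[0,0,0],0]]'
python3 -m pendant '[[[-25,7,0],[0,0,0],0],[[-16,4.5,0],[0,0,0],0],[[-10.2,2.8,0],[0,0,0],0],[[0,0,12],[0,0,0],0],[[0,0,10],[0,0,0],0],[[0,0,0],[0,0,0],0],[[0,0,0],[0,0,0],0],[[0,0,0],[0,0,0],0],[[0,0,0],[0,0,0],0]]'
cat > look.py <<'E'
from h import *
import sys
A=optics.get_image('scene')[:,:,::-1];B=optics.get_image('side')[:,:,::-1]
s=optics.camera_model('scene');d=optics.camera_model('side')
X=get_obs()['tool_pos']-[0,0,.12];u=proj(s,X).round().astype(int);v=proj(d,X).round().astype(int);print(X,u,v)
c=lambda i,p:cv2.resize(i[p[1]-25:p[1]+25,p[0]-25:p[0]+25],(400,400),interpolation=cv2.INTER_CUBIC)
cv2.imwrite(sys.argv[1],np.hstack([c(A,u),c(B,v)]))
E
python3 look.py pics/crop6.png
```

```text
t: 11.6
tool_pos: [0.5088, 0.0771, 0.1911]
tool_rot: [-2.377, -2.051, 0.005]
contact_force: [0.6, -0.0, -2.2]
opening: 0.0215
grip_force: 59.0
t: 12.35
tool_pos: [0.5171, 0.0272, 0.1715]
tool_rot: [2.377, 2.054, 0.001]
contact_force: [-0.0, 0.9, -2.0]
opening: 0.021
grip_force: 58.9
[0.51724817 0.02692053 0.05176559] [309 260] [353 242]
```

View pics/crop6.png

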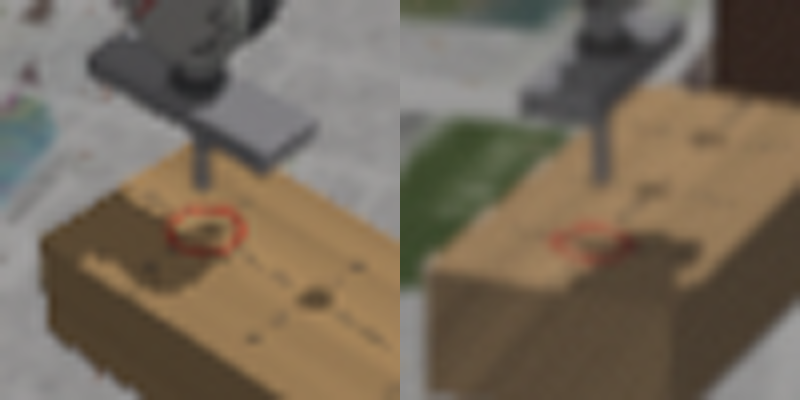

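The rod tip is at scene (309.25,258.75) and side (353.0,240.25). The ring centre is at scene (309.9,263.9) and side (352.0,247.5).

Run:
```python
from h import *
s=optics.camera_model('scene');d=optics.camera_model('side')
t=tri([(s,(309.25,258.75)),(d,(353,240.25))]);r=tri([(s,(309.9,263.9)),(d,(352,247.5))]);print(t,r,r[0]-t[0])
zt=.0569
for m,a,b in((s,(309.25,258.75),(309.9,263.9)),(d,(353,240.25),(352,247.5))):
    print(onz(m,b,.04)-onz(m,a,zt))
```

```text
(array([0.51651565, 0.02570448, 0.05577998]), [np.float64(5.582958699923765e-05), np.float64(5.5829586999352246e-05)]) (array([0.51858067, 0.02591414, 0.03841985]), [np.float64(0.00014720389472283916), np.float64(0.00014720389472308346)]) [ 0.00206502  0.00020966 -0.01736012]
[ 1.77221329e-03 -6.50829817e-05 -1.69000000e-02]
[ 0.00175452  0.00132915 -0.0169    ]
```

```bash
python3 -m pendant '[[[0.6,1.7,0],[0,0,0],0],[[0,0,5],[0,0,0],0],[[0,0,3],[0,0,0],0],[[0,0,0],[0,0,0],0],[[0,0,0],[0,0,0],0],[[0,0,0],[0,0,0],0]]'
python3 look.py pics/crop7.png
```

```text
t: 12.95
tool_pos: [0.5186, 0.0267, 0.1631]
tool_rot: [-2.379, -2.052, 0.0]
contact_force: [-0.3, -0.0, -1.8]
opening: 0.0211
grip_force: 58.9
[0.51878363 0.02673616 0.04332736] [310 262] [352 246]
```

View pics/crop7.png

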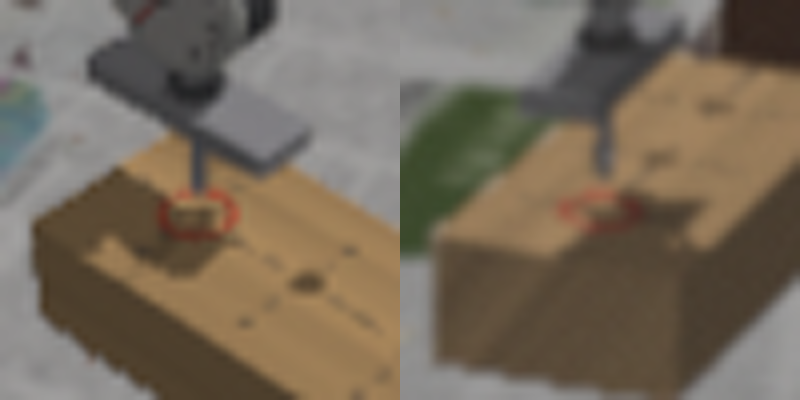

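Run:
```python
from h import *
s=optics.camera_model('scene');d=optics.camera_model('side')
for m,a,b in((s,(309.9,261.25),(309.9,263.9)),(d,(352.4,243.5),(352,247.5))):
    print(onz(m,b,.04)-onz(m,a,.0485))
```

```text
[ 0.00025358  0.00045211 -0.0085    ]
[ 0.00022078  0.00266343 -0.0085    ]
```

```bash
python3 -m pendant '[[[0.8,0.2,2],[0,0,0],0],[[0,0,3],[0,0,0],0],[[0,0,3],[0,0,0],0],[[0,0,2],[0,0,0],0],[[0,0,2],[0,0,0],0],[[0,0,2],[0,0,0],0],[[0,0,0],[0,0,0],0],[[0,0,0],[0,0,0],0],[[0,0,0],[0,0,0],0]]'
```

```text
t: 13.8
tool_pos: [0.5191, 0.0275, 0.1493]
tool_rot: [2.378, 2.052, 0.0]
contact_force: [0.3, -0.6, -2.0]
opening: 0.0217
grip_force: 59.0
```

The tip is 5 mm below the wood surface with no spring force, so it is in the hole. I continue down.

```bash
python3 -m pendant '[[[0,0,3],[0,0,0],0],[[0,0,3],[0,0,0],0],[[0,0,3],[0,0,0],0],[[0,0,3],[0,0,0],0],[[0,0,3],[0,0,0],0],[[0,0,0],[0,0,0],0],[[0,0,0],[0,0,0],0],[[0,0,0],[0,0,0],0]]'
python3 -m pendant '[[[0,0,2],[0,0,0],0],[[0,0,2],[0,0,0],0],[[0,0,2],[0,0,0],0],[[0,0,1.5],[0,0,0],0],[[0,0,0],[0,0,0],0],[[0,0,0],[0,0,0],0],[[0,0,0],[0,0,0],0]]'
```

```text
t: 14.47
tool_pos: [0.5191, 0.0275, 0.1342]
tool_rot: [2.378, 2.052, 0.0]
contact_force: [0.7, 0.4, -1.1]
opening: 0.0215
grip_force: 58.9
t: 15.05
tool_pos: [0.5194, 0.0275, 0.1271]
tool_rot: [2.378, 2.052, 0.001]
contact_force: [0.7, 0.8, 0.4]
opening: 0.0213
grip_force: 59.4
```

```bash
python3 -m pendant '[[[0,0,1],[0,0,0],0],[[0,0,1],[0,0,0],0],[[0,0,0.8],[0,0,0],0],[[0,0,0.7],[0,0,0],0],[[0,0,0],[0,0,0],0],[[0,0,0],[0,0,0],0],[[0,0,0],[0,0,0],0]]'
```

```text
t: 15.63
tool_pos: [0.5195, 0.0275, 0.1246]
tool_rot: [2.378, 2.052, 0.001]
contact_force: [-2.0, 0.3, 6.3]
opening: 0.0214
grip_force: 60.2
```

```bash
python3 -m pendant '[[[0,0,0.6],[0,0,0],0],[[0,0,0.5],[0,0,0],0],[[0,0,0],[0,0,0],0],[[0,0,0],[0,0,0],0],[[0,0,0],[0,0,0],0],[[0,0,0],[0,0,0],0]]'
python3 - <<'E'
from h import *
import time
F=[]
for _ in range(6): optics.get_image('wrist'); F.append(get_obs()['contact_force'])
print(np.mean(F,0),get_obs()['tool_pos'])
A=optics.get_image('scene')[:,:,::-1];B=optics.get_image('side')[:,:,::-1]
s=optics.camera_model('scene');d=optics.camera_model('side')
X=get_obs()['tool_pos']-[0,0,.07];u=proj(s,X).round().astype(int);v=proj(d,X).round().astype(int)
c=lambda i,p:cv2.resize(i[p[1]-40:p[1]+40,p[0]-40:p[0]+40],(400,400),interpolation=cv2.INTER_CUBIC)
cv2.imwrite('pics/crop8.png',np.hstack([c(A,u),c(B,v)]))
E
```

```text
t: 16.13
tool_pos: [0.5196, 0.0275, 0.1246]
tool_rot: [2.378, 2.052, 0.001]
contact_force: [-4.0, -0.5, 11.3]
opening: 0.0211
grip_force: 60.8
[-3.98880952  0.37643042 11.43965988] [0.51957753 0.0275425  0.12453988]
```

View pics/crop8.png

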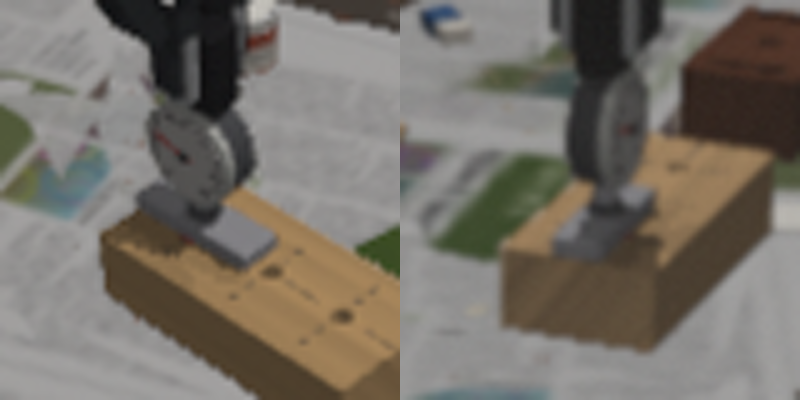

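The foot lies flat on the wood over the red ring. The push is a little high at 11.4 N, with 4 N sideways, so I ease both.

```bash
python3 -m pendant '[[[0,-0.6,-0.5],[0,0,0],0],[[0,-0.4,-0.1],[0,0,0],0],[[0,0,0],[0,0,0],0],[[0,0,0],[0,0,0],0],[[0,0,0],[0,0,0],0],[[0,0,0],[0,0,0],0]]'
python3 - <<'E'
from h import *
F=[]
for _ in range(6): optics.get_image('wrist'); F.append(get_obs()['contact_force'])
print(np.mean(F,0),get_obs()['tool_pos'],get_obs()['tool_rot'])
E
```

```text
t: 17.03
tool_pos: [0.5192, 0.0276, 0.1245]
tool_rot: [2.377, 2.051, 0.003]
contact_force: [0.2, -0.2, 6.4]
opening: 0.0212
grip_force: 60.2
[0.0805342  0.52361    6.83296509] [0.51918382 0.02761715 0.12451367] [2.37691757 2.05113667 0.0029392 ]
```

```bash
python3 -m pendant '[[[0,-0.2,0.5],[0,0,0],0],[[0,0,0],[0,0,0],0],[[0,0,0],[0,0,0],0],[[0,0,0],[0,0,0],0],[[0,0,0],[0,0,0],0],[[0,0,0],[0,0,0],0]]'
python3 - <<'E'
from h import *
F=[]
for _ in range(8): optics.get_image('wrist'); F.append(get_obs()['contact_force'])
f=np.mean(F,0);print(f,get_obs()['tool_pos'])
if 7.8<f[2]<10.5: print(ctrl.finish_job())
E
```

```text
t: 17.83
tool_pos: [0.5192, 0.0276, 0.1245]
tool_rot: [2.377, 2.051, 0.003]
contact_force: [-1.1, 0.5, 8.7]
opening: 0.0217
grip_force: 60.4
[-9.53540991e-01 -2.86823344e-03  8.42767958e+00] [0.51919399 0.02761034 0.12452073]
the job is handed in; nothing more can be done
None
```

The gauge's zero was checked on the black plate. It is now held upright with its rod down in the red-ringed hole and its foot flat on the wood at about 10 N (8.4 N read at the wrist plus the gauge's weight). I handed the job in at about 18 s, and no result came back.

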